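# Ease the wafer-sheet press by one turn

## Robot

A 6-joint arm with a two-finger parallel gripper is mounted at the origin on the work surface. World frame = base frame: x ahead of the robot, y to its left, z up, the work surface at z = 0. Lengths are in m, angles in rad, forces in N, time in s.
With the tool pointing down it reaches from about 0.275 to 1 m from the base axis. Payload 8.4 kg.
Tool frame: the origin (TCP) lies at the very end of the fingers, on their centre line; the grasp point (between the pads) lies 19 mm behind it; z points along the fingers, y is the line along which they close (so a half turn about z gives the same grasp; the last joint's range is limited). The gripper opens to 85 mm and grips with 20 to 120 N. Pads are 22 mm wide; open, the fingers measure 114 mm over their backs; the gripper's body (76 mm by 85 mm) begins 54 mm behind the grasp point. The pads swing forward as they close: fully open they stand 13 mm farther back than shut.
Start: joints at [1.297, 0.353, 1.633, -0, 1.155, -0.002], TCP at [0.168, 0.602, 0.2] pointing down, gripper open.
Joint ranges: [-2.63, 2.63], [-0.92, 2.1], [0.06, 2.66], [-1.3, 4.44], [0, 2.69], [-3.02, 3.02]. Speed limits (rad/s): [2.22, 2.22, 2.79, 3.14, 3.14, 3.14].

## Interface

Orientations are given as a unit quaternion [x, y, z, w].
In Python, from station import r, vision, ticket, nets gives the robot as it stands.
- The arm moves only by the shell command python3 -m creep 'ROWS' [FORCE]. ROWS is JSON, a list of rows, each a list of 5 numbers: the opening, from -1 (shut) to 1 (fully open), then the shift along the tool's x, y, z in cm, then the turn about the tool's z in rad. A call has 1 to 10 rows; each row is the pose to reach, as a shift and turn from the pose commanded when the call began, along the tool's axes at that moment; what a row does not reach only later rows make up. A row lasts 1/12 s, in which the tool goes at most 41.7 mm and 7.16 degrees, less where a joint would pass 70% of its speed; a pose out of reach is approached as far as the arm can. A call with a gripper value outside its range is refused whole. The fingers move at their own pace and stop on an object; FORCE is the grip in N (left out, the last holds). Time passes only in rows, so rows that repeat a pose let the fingers close. It gives the time, the measured TCP pose, the force, the opening and the grip force at its end, in the units of the state.
- r.observe(): the state, without advancing time (a new reading comes with each control period).
- vision.camera(name): name is "scene" or "side" or "wrist"; returns the picture (420x560x3 uint8, blue, green, red); there is no depth.
- vision.get_calibration(name): a dict with "mtx" (3x3 intrinsics, pixels), "k1" (the pictures are not rectified: a ray, as slopes to the right and down, at radius r is drawn at 1 + k1 r^2 times it, then the intrinsics apply), "T" (4x4, takes a point from camera to world coordinates). Camera axes: x right, y up, looking along -z (the intrinsics and any distortion apply to the point x, -y, -z); pixel columns grow to the right and rows downward; lengths in m; the calibration is good to about 2 mm. A picture is of the moment at which its call begins: read the wrist's pose just before it. get_calibration takes no time and is no camera call; for the wrist camera it gives the pose at the moment of the call.
- ticket.hand_in(): hands the job in; it is judged then, once.
Trained networks look in the newest picture that a camera, given by its name, has taken for a name from the list of things; names that differ only in an ending like _2 or _b are one class to them, and where a whole thing is asked for, a point or a joint stands for the part that bears it (a point fixed in the world has none). Each returns a list of dicts, best first, with "confidence" (0 to 1); they miss things now and then, are a little off and sometimes report something else, mostly with a low value. They report only what shows in the picture. A call takes as long as a camera call.
- nets.find_in(name, camera): "extent" ([left, top, width, height] in pixels, round what is visible of it).
- nets.trace(name, camera): "region" (420x560 bool, what is visible of it) and "extent" ([left, top, width, height] in pixels, round what is visible of it).
The state is a dict: "clock": time; "joints": joint angles; "joint_velocities": joint speeds; "joint_efforts": joint torques, N m; "position": TCP position; "eef_rot": TCP orientation; "wrist_force": force on the tool from outside, world axes, zero at the start; "wrist_torque": the same for the moment, N m; "finger_gap": finger opening in m; "finger_force": force on a finger pad.
Only numpy, scipy, OpenCV 4.12 (cv2) and the standard library are available. Lean on these libraries where they do the work, as an engineer would, in place of code of your own. Each camera call takes 0.05 s, during which the arm holds its last target. There are 200 camera calls.

## Task

Ease off the grey sheet press on the bench by exactly one full turn of its hand wheel, counter-clockwise seen from above: push the upright red handle round with the fingertips until it stands again where it started. Push gently and do not pinch or grip the handle or the wheel, and leave everything else on the bench where it is. Finish clear of the press.

Things in the scene. Friction and masses are not known exactly. Their poses are not given: they have to be found in the camera images.
- press: grey sheet press fixed to the bench: base plate 240 x 270 mm, 18 mm thick, two steel columns (nuts up to 145 mm above the bench), crosshead 55 mm wide (along x), 270 mm long (along y), top at 135 mm, and a horizontal hand wheel over it. Origin: centre of the base's underside, on the wheel's axis; z up.
- wheel_centre (a point): point on the vertical axis of the dark steel hand wheel, 150 mm above the bench. Rim: mean radius 72 mm, 14 mm round bar, top at 157 mm; three spokes no higher than the rim; hub of 21 mm radius, top at 160 mm. A steel screw of 9 mm radius stands through the hub up to 170 mm and rises 6 mm per turn with the aluminium plate below; the wheel stays at its height.
- handle: upright handle fixed on the wheel's rim over a spoke, 72 mm from the wheel's axis: steel collar of 12 mm radius from 156 to 162 mm above the bench, then a round red plastic grip, 9.5 mm in radius at the bottom, 12 mm from 176 to 195 mm height, top at 200 mm. Origin: centre of its foot at 156 mm; z up. It does not spin on the wheel.
- handle_mid (a point): point on the red handle's own axis, 24 mm above its foot (180 mm above the bench)
- wheel (a joint): angle of the hand wheel in rad, growing counter-clockwise seen from above (loosening; the plate rises). 0 puts the handle on the press's own -x side; starts anywhere from -1.5 to 1.5, stops at -1.9 (plate down) and at 12.6. It turns stiffly (0.15 N m plus drag that grows with speed: 2 to 4 N at the handle) and stays where it is left.
- jar: bystander: loose clear jar, 68 mm wide, 110 mm tall; origin centre of its foot
- cutter: bystander: loose steel round cutter standing upright, 48 mm wide, 85 mm tall; origin centre of its foot
- brush: bystander: loose hand brush lying on the bench along its own x; origin on the bench under its middle
- mug: bystander: loose white mug, 76 mm wide, 85 mm tall, handle to its +y; origin centre of its foot
- collar: bystander: loose brass collar lying flat, 60 mm wide, 40 mm bore, 25 mm tall; origin centre of its underside
- tin: bystander: loose low blue tin, 70 mm wide, 50 mm tall; origin centre of its foot
- weight: bystander: loose small brass weight, 28 mm wide, 30 mm tall, standing on the front edge of the press's base plate; origin centre of its foot

How it is judged:
On the way:
1. the red handle is pushed by the fingers to about the far side of the circle (distance of handle_mid from where it was at the start of the episode above 0.12 m and value of joint wheel above 0.4 rad and contact force between the fingers and handle above 0.3 N), for 0.1 s.
At the end, for the whole second after the job is handed in: The wheel has made one full counter-clockwise turn: the red handle is at rest within 12 mm (about 10 degrees) of where it started, once round; every loose bystander is within 30 mm of its start (distance of handle_mid from where it was at the start of the episode below 0.012 m and value of joint wheel between 4.5 and 8.06 rad and velocity of joint wheel between -0.05 and 0.05 rad/s and distance of each of jar, cutter, brush, mug, collar, tin, weight from where it was at the start of the episode below 0.03 m); the robot touches nothing.
It fails at once if the fingers press or pinch the press, its wheel or its handle with more than 35 N (contact force between the fingers and press above 35 N).
It fails at once if a loose bystander is lifted, carried or shoved more than 30 mm (distance of any of jar, cutter, brush, mug, collar, tin, weight from where it was at the start of the episode above 0.03 m).
It also fails if it takes over 54 s, if anything falls off the work surface, if the arm or the gripper's body presses on something with over 40 N, if the wrist force passes 120 N, or if a joint passes its speed limit or range.

## Working session

There is one attempt and no reset: what is moved stays moved. The work goes in short steps, Python scripts to look and compute and a shell command to move; the robot and the scene stay as the last step left them, time stands still between calls to the robot, and variables do not carry over. Pictures are saved under pics/ and viewed, at most 10 in all, crops included, and the job is handed in when it is done.

```bash
mkdir -p pics; ls
cat > h.py <<'E'
import numpy as np, cv2
from station import r, vision, ticket, nets
def ray(cam,u,v,C=None):
    C=C or vision.get_calibration(cam); M=np.array(C["mtx"]); T=np.array(C["T"])
    x=(u-M[0,2])/M[0,0]; y=(v-M[1,2])/M[1,1]; rd=np.hypot(x,y); q=rd
    for _ in range(30): q=rd/(1+C["k1"]*q*q)
    s=q/rd if rd>0 else 1
    d=T[:3,:3]@np.array([x*s,-y*s,-1]); return T[:3,3],d
def at(cam,u,v,z):
    o,d=ray(cam,u,v); return o+d*(z-o[2])/d[2]
def proj(cam,p):
    C=vision.get_calibration(cam); M=np.array(C["mtx"]); T=np.array(C["T"])
    c=T[:3,:3].T@(np.array(p)-T[:3,3]); x,y=c[0]/-c[2],-c[1]/-c[2]; k=1+C["k1"]*(x*x+y*y)
    return M[0,0]*x*k+M[0,2],M[1,1]*y*k+M[1,2]
E
python3 - <<'E'
from h import *
s=r.observe(); print(s)
ims=[]
for c in("scene","side"):
    im=vision.camera(c); cv2.imwrite(f"pics/{c}0.png",im)
    print(c,vision.get_calibration(c)["T"])
    for n in("press","wheel","handle","jar","cutter","brush","mug","collar","tin","weight"):
        for d in nets.find_in(n,c)[:2]: 
            e=d["extent"]; print(n,np.round(e),round(d["confidence"],2),np.round(at(c,e[0]+e[2]/2,e[1]+e[3],0),3))
E
```

```text
pics
{'clock': 0.0, 'joints': array([ 1.29661369e+00,  3.53635951e-01,  1.63415631e+00,  3.10336033e-05,
        1.15521975e+00, -2.39671869e-03]), 'joint_velocities': array([-1.40315197e-03,  1.96902149e-04, -1.08149119e-03, -1.46799450e-03,
        1.72149395e-04, -2.41446711e-05]), 'joint_efforts': array([-1.31557113e-03, -6.05234027e+01, -3.42072523e+01, -1.13601459e-04,
        9.26613109e-03, -4.49899062e-05]), 'position': array([0.16762432, 0.60154201, 0.19935985]), 'eef_rot': array([ 1.35481276e-01,  9.90779653e-01, -7.00947067e-04, -1.11884841e-04]), 'wrist_force': array([ 0.23782024, -0.30777438, -0.60230596]), 'wrist_torque': array([ 0.01407552, -0.01879125,  0.01303846]), 'finger_force': 0.0, 'finger_gap': 0.08514976671799314}
scene [[ 0.71640363 -0.5579575   0.41886665  0.91264089]
 [ 0.69757852  0.56229716 -0.44407895 -0.31922188]
 [ 0.01224966  0.61033215  0.79205089  0.80749364]
 [ 0.          0.          0.          1.        ]]
press [122. 200. 157. 160.] 0.85 [ 0.646 -0.253  0.   ]
wheel [150. 202.  80.  77.] 0.65 [ 0.491 -0.153  0.   ]
handle [164. 200.  17.  22.]
[... 628 characters left out ...]
. 243.  16.  28.] 0.74 [0.462 0.042 0.   ]
press [206. 230. 177. 177.] 0.69 [ 0.471 -0.302  0.   ]
handle [242. 245.  16.  27.] 0.92 [0.465 0.038 0.   ]
jar [252. 206.  32.  32.] 0.81 [0.537 0.155 0.   ]
jar [293. 413.  36.   7.] 0.31 [ 0.491 -0.33   0.   ]
cutter [200. 246.  22.  41.] 0.94 [0.376 0.011 0.   ]
cutter [167. 309.  40.  48.] 0.34 [ 0.313 -0.158  0.   ]
brush [335. 260.  65.  66.] 0.98 [ 0.654 -0.182  0.   ]
mug [370. 349.  73.  71.] 0.87 [ 0.631 -0.371  0.   ]
collar [295. 411.  33.   9.] 0.66 [ 0.491 -0.33   0.   ]
collar [240. 244.  16.  27.] 0.42 [0.464 0.04  0.   ]
tin [166. 306.  43.  49.] 0.97 [ 0.314 -0.153  0.   ]
weight [234. 323.  15.  23.] 0.64 [ 0.413 -0.162  0.   ]
```

Run:
```python
import cv2
a=cv2.imread("pics/scene0.png")[150:420,60:340]; b=cv2.imread("pics/side0.png")[180:420,130:470]
cv2.imwrite("pics/a.png",cv2.resize(a,None,fx=2.2,fy=2.2,interpolation=2)); cv2.imwrite("pics/b.png",cv2.resize(b,None,fx=2.3,fy=2.3,interpolation=2))
```

```text
(no output)
```

View pics/a.png

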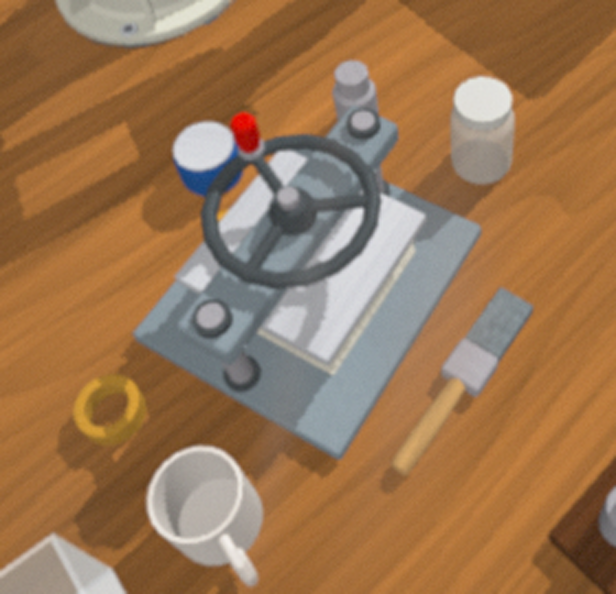

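View pics/b.png

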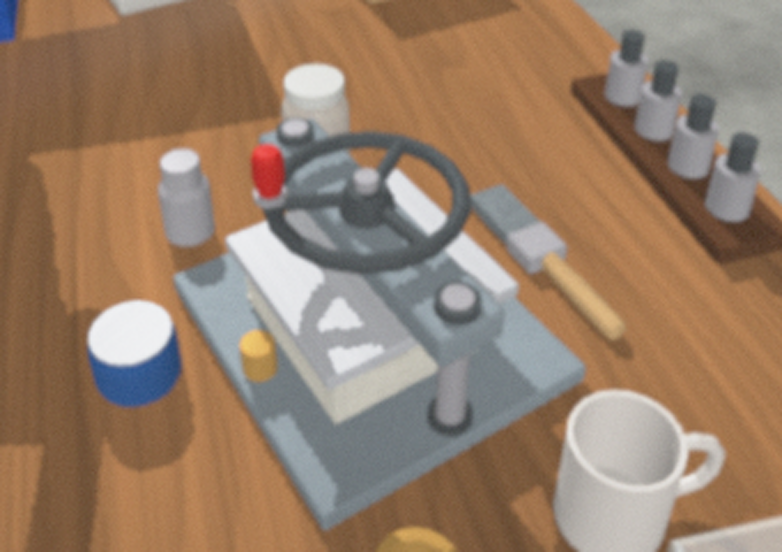

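The scene crop shows the wheel with its hub near (290,205) and the red handle at (244,133). The side crop shows the hub near (366,190) and the handle at (267,172), with the weight on the base's robot-side edge.

Run:
```python
from h import *
S=lambda u,v:(60+u/2.2,150+v/2.2); D=lambda u,v:(130+u/2.3,180+v/2.3)
def tri(a,b):
    A=np.zeros((3,3));B=np.zeros(3)
    for c,p in(("scene",S(*a)),("side",D(*b))):
        o,d=ray(c,*p); d/=np.linalg.norm(d);P=np.eye(3)-np.outer(d,d);A+=P;B+=P@o
    return np.round(np.linalg.solve(A,B),4)
print("screw",tri((289,194),(366,176)),at("scene",*S(289,194),.170),at("side",*D(366,176),.170))
print("handle",tri((244,133),(267,172)),at("scene",*S(244,133),.18),at("side",*D(267,172),.18))
print("nuts",tri((363,122),(296,130)),tri((211,317),(459,300)))
from scipy.optimize import least_squares
# rim extents (outer edges of torus)
ob={"scene":(202,380,136,286),"side":(262,470,132,272)}
t=np.linspace(0,6.283,90)
def res(p):
    out=[]
    for c,o in ob.items():
        pts=[]
        for ph in np.linspace(0,6.283,12):
            R=.072+.007*np.cos(ph); z=.15+.007*np.sin(ph)
            pts+=[proj(c,(p[0]+R*np.cos(a),p[1]+R*np.sin(a),z)) for a in t]
        q=np.array(pts); k=2.2 if c=="scene" else 2.3; q=(q-((60,150) if c=="scene" else (130,180)))*k
        out+=[q[:,0].min()-o[0],q[:,0].max()-o[1],q[:,1].min()-o[2],q[:,1].max()-o[3]]
    return out
f=least_squares(res,[.48,-.1],diff_step=1e-3); print(f.x,np.round(f.fun,1))
for n in("handle",):
    for c in("scene","side"):
        vision.camera(c); m=nets.trace(n,c)[0]; ys,xs=np.nonzero(m["region"]); print(c,xs.mean(),ys.mean(),m["extent"],m["confidence"])
```

```text
screw [ 0.5116 -0.1336  0.1666] [ 0.51303569 -0.13404567  0.17      ] [ 0.51078111 -0.13859309  0.17      ]
handle [ 0.4396 -0.1252  0.1797] [ 0.43960223 -0.12507153  0.18      ] [ 0.43970139 -0.12579988  0.18      ]
nuts [ 0.4803 -0.0248  0.1396] [ 0.5441 -0.2464  0.1402]Traceback (most recent call last):
  File "<stdin>", line 25, in <module>
    return func(*args, **kwargs)
    vector_fun = VectorFunction(
        fun_wrapped,
    ...<6 lines>...
        workers=workers
    )
    self.J, dct = approx_derivative(
                  ~~~~~~~~~~~~~~~~~^
        self.fun_wrapped, self.x, f0=self.f, **finite_diff_options
        ^^^^^^^^^^^^^^^^^^^^^^^^^^^^^^^^^^^^^^^^^^^^^^^^^^^^^^^^^^
    )
    ^
    J, _nfev = _dense_difference(fun_wrapped, x0, f0, h,
               ~~~~~~~~~~~~~~~~~^^^^^^^^^^^^^^^^^^^^^^^^
                             use_one_sided, method,
                             ^^^^^^^^^^^^^^^^^^^^^^
                             mf)
                             ^^^
    df = [f_eval - f0 for f_eval in f_evals]
                                    ^^^^^^^
    f = np.atleast_1d(self.fun(x, *self.args, **self.kwargs))
                      ~~~~~~~~^^^^^^^^^^^^^^^^^^^^^^^^^^^^^^
    return np.atleast_1d(self.fun(x))
                         ~~~~~~~~^^^
    return self.f(x, *self.args, **self.kwargs)
           ~~~~~~^^^^^^^^^^^^^^^^^^^^^^^^^^^^^^
  File "<stdin>", line 21, in res
  File "h.py", line 12, in proj
    C=vision.get_calibration(cam); M=np.array(C["mtx"]); T=np.array(C["T"])
ValueError: time passes only in moves, steps and waits
```

```bash
python3 -m creep '[[-1,-4,-5,-6,0],[-1,-8,-10,-6,0],[-1,-12,-15,-6,0],[-1,-15,-18,-6,0],[-1,-18,-21,-6,0],[-1,-20,-24,-6,0],[-1,-22,-27,-6,0],[-1,-24,-30,-6,0],[-1,-24,-30,-6,0],[-1,-24,-30,-6,0]]' 20
cat >> h.py <<'E'
C=np.array([.512,-.1355])
def rot():
    from scipy.spatial.transform import Rotation as R
    return R.from_quat(r.observe()["eef_rot"]).as_matrix()
def to(x,y,z):
    s=r.observe(); return np.round(100*rot().T@(np.array([x,y,z])-s["position"]),1)
def arc(a0,step,n,R=.072,z=.168):
    for k in range(n):
        a=np.radians(a0+step*(k+1)); print(a0+step*(k+1),list(to(C[0]+R*np.cos(a),C[1]+R*np.sin(a),z)))
def ang():
    p=r.observe()["position"]; d=p[:2]-C; return np.degrees(np.arctan2(d[1],d[0])),np.hypot(*d),p
E
python3 -c "
from h import *
print(to(.461,-.085,.25),ang())"
```

```text
clock: 1.93
position: [0.3188, 0.2454, 0.2603]
eef_rot: [0.136, 0.991, -0.0, 0.0]
wrist_force: [-0.0, 0.3, -0.1]
finger_gap: 0.0003
finger_force: 0.0
[-22.6 -28.    1.1] (np.float64(116.88883362204159), np.float64(0.42707908462906846), array([0.31884883, 0.24540572, 0.26031983]))
```

```bash
python3 -m creep '[[-1,-3,-4,1,0],[-1,-6,-8,1,0],[-1,-9,-12,1,0],[-1,-12,-15,1,0],[-1,-15,-18,1,0],[-1,-17,-21,1,0],[-1,-19,-24,1,0],[-1,-21,-26,1,0],[-1,-22.6,-28,1,0],[-1,-22.6,-28,1,0]]'
python3 - <<'E'
from h import *
print(ang(),to(.461,-.085,.168))
im=vision.camera("wrist"); cv2.imwrite("pics/w1.png",im)
print(proj("wrist",(.4396,-.1252,.2)),proj("wrist",(*C,.17)))
E
```

```text
clock: 2.77
position: [0.463, -0.0861, 0.2503]
eef_rot: [0.137, 0.991, -0.001, 0.001]
wrist_force: [0.4, 0.3, 0.1]
finger_gap: -0.0001
finger_force: 0.0
(np.float64(134.78534466190607), np.float64(0.06959988685124172), array([ 0.46297017, -0.08610141,  0.25027662])) [0.2 0.1 8.2]
(np.float64(208.69810529953025), np.float64(202.12375953537125)) (np.float64(232.87066904857278), np.float64(280.55357435983296))
```

View pics/w1.png

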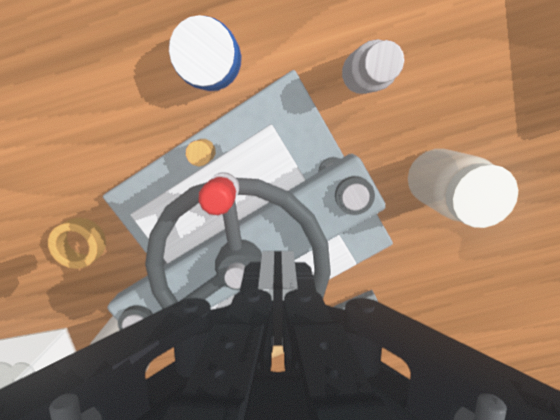

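The wrist view shows the handle top at (217,196), the screw top at (233,275), and the shut fingertips at (278,255). The fingertips are clear of the handle, with an open drop beside it over the rim.

```bash
python3 -m creep '[[-1,0.2,0.1,3,0],[-1,0.2,0.1,6,0],[-1,0.2,0.1,7.5,0],[-1,0.2,0.1,8.2,0],[-1,0.2,0.1,8.2,0],[-1,0.2,0.1,8.2,0]]'
cat >> h.py <<'E'
def red(im):
    h=cv2.cvtColor(im,cv2.COLOR_BGR2HSV); m=((h[...,0]<6)|(h[...,0]>174))&(h[...,1]>190)&(h[...,2]>90)
    n,l,st,c=cv2.connectedComponentsWithStats(m.astype(np.uint8)); i=1+st[1:,4].argmax(); return np.round(c[i],1),st[i,4]
def look():
    for c in("scene","side"):
        p,n=red(vision.camera(c)); q=at(c,*p,.182)[:2]; d=q-C; print(c,p,n,np.round(q,4),"handle deg",np.round(np.degrees(np.arctan2(d[1],d[0]))%360,1))
E
python3 - <<'E'
from h import *
for c in("scene","side"): print(red(cv2.imread(f"pics/{c}0.png")))
look(); print(ang()); arc(135,4,10)
E
```

```text
clock: 3.32
position: [0.4595, -0.0797, 0.1687]
eef_rot: [0.135, 0.991, 0.0, 0.0]
wrist_force: [-0.2, 0.2, 0.1]
finger_gap: 0.0001
finger_force: 0.0
(array([171.1, 209.2]), np.int32(162))
(array([245.9, 255.5]), np.int32(121))
scene [171.1 209.3] 158 [ 0.4391 -0.1237] handle deg 170.8
side [246.  255.3] 118 [ 0.439  -0.1296] handle deg 175.4
(np.float64(133.03561247997143), np.float64(0.07579787257243195), array([ 0.46027153, -0.08009709,  0.16941684]))
139 [np.float64(0.0), np.float64(-0.9), np.float64(0.1)]
143 [np.float64(0.2), np.float64(-1.3), np.float64(0.1)]
147 [np.float64(0.4), np.float64(-1.8), np.float64(0.1)]
151 [np.float64(0.5), np.float64(-2.3), np.float64(0.1)]
155 [np.float64(0.6), np.float64(-2.8), np.float64(0.1)]
159 [np.float64(0.7), np.float64(-3.3), np.float64(0.1)]
163 [np.float64(0.7), np.float64(-3.8), np.float64(0.1)]
167 [np.float64(0.7), np.float64(-4.3), np.float64(0.1)]
171 [np.float64(0.7), np.float64(-4.8), np.float64(0.1)]
175 [np.float64(0.6), np.float64(-5.3), np.float64(0.1)]
```

```bash
python3 -m creep '[[-1,0,-0.9,0.1,0],[-1,0.2,-1.3,0.1,0],[-1,0.4,-1.8,0.1,0],[-1,0.5,-2.3,0.1,0],[-1,0.6,-2.8,0.1,0],[-1,0.7,-3.3,0.1,0],[-1,0.7,-3.8,0.1,0],[-1,0.7,-4.3,0.1,0],[-1,0.7,-4.8,0.1,0],[-1,0.6,-5.3,0.1,0]]'
python3 - <<'E'
from h import *
for _ in range(4): print(r.observe()["position"])
look(); print(ang(),r.observe()["wrist_force"]); arc(175,5,10)
E
```

```text
clock: 4.25
position: [0.4402, -0.1301, 0.1676]
eef_rot: [0.136, 0.991, 0.0, 0.001]
wrist_force: [4.6, 3.7, 4.0]
finger_gap: 0.0001
finger_force: 2.8
[ 0.44021616 -0.13014305  0.16758815]
[ 0.44021616 -0.13014305  0.16758815]
[ 0.44021616 -0.13014305  0.16758815]
[ 0.44021616 -0.13014305  0.16758815]
scene [162.4 216.2] 140 [ 0.4407 -0.1457] handle deg 188.2
side [248.4 262.3] 156 [ 0.4394 -0.1486] handle deg 190.2
(np.float64(176.16202574510953), np.float64(0.07205924541687375), array([ 0.44010236, -0.1306767 ,  0.16755831])) [ 2.82730789 -0.07105443  3.71131779]
180 [np.float64(-0.1), np.float64(-0.5), np.float64(-0.0)]
185 [np.float64(-0.3), np.float64(-1.1), np.float64(-0.0)]
190 [np.float64(-0.6), np.float64(-1.6), np.float64(-0.0)]
195 [np.float64(-0.9), np.float64(-2.2), np.float64(-0.0)]
200 [np.float64(-1.2), np.float64(-2.7), np.float64(-0.0)]
205 [np.float64(-1.6), np.float64(-3.2), np.float64(-0.0)]
210 [np.float64(-2.0), np.float64(-3.7), np.float64(-0.0)]
215 [np.float64(-2.5), np.float64(-4.1), np.float64(-0.0)]
220 [np.float64(-3.0), np.float64(-4.5), np.float64(-0.0)]
225 [np.float64(-3.5), np.float64(-4.8), np.float64(-0.0)]
```

```bash
python3 -c "
from h import *
print(r.observe()['joints'],r.observe()['wrist_force'])"; python3 -m creep '[[-1,-0.1,-0.5,0,-0.1],[-1,-0.3,-1.1,0,-0.2],[-1,-0.6,-1.6,0,-0.3],[-1,-0.9,-2.2,0,-0.4],[-1,-1.2,-2.7,0,-0.5],[-1,-1.6,-3.2,0,-0.6],[-1,-2.0,-3.7,0,-0.7],[-1,-2.5,-4.1,0,-0.8],[-1,-3,-4.5,0,-0.9],[-1,-3.5,-4.8,0,-1.0]]'
python3 - <<'E'
from h import *
look(); print(ang(),r.observe()["joints"]); arc(225,5,10)
E
```

```text
[-2.91658682e-01  1.30096460e-01  2.01031044e+00 -3.51072527e-04
  9.99352893e-01 -1.59005261e+00] [ 2.82730789 -0.07105443  3.71131779]
clock: 5.18
position: [0.4592, -0.1855, 0.1673]
eef_rot: [-0.358, 0.934, 0.0, -0.001]
wrist_force: [-3.8, 1.1, 9.1]
finger_gap: 0.0001
finger_force: 4.9
scene [150.1 240.2] 174 [ 0.4696 -0.1946] handle deg 234.3
side [274.5 278.6] 154 [ 0.4706 -0.1983] handle deg 236.6
(np.float64(-135.7344477151758), np.float64(0.07256108043245944), array([ 0.4600381 , -0.18614654,  0.16733037])) [-3.86691833e-01  1.90433129e-01  1.93642393e+00 -1.28807758e-03
  1.01530358e+00 -2.68922146e+00]
230 [np.float64(-0.1), np.float64(-0.7), np.float64(-0.1)]
235 [np.float64(-0.2), np.float64(-1.3), np.float64(-0.1)]
240 [np.float64(-0.4), np.float64(-1.9), np.float64(-0.1)]
245 [np.float64(-0.6), np.float64(-2.5), np.float64(-0.1)]
250 [np.float64(-0.9), np.float64(-3.1), np.float64(-0.1)]
255 [np.float64(-1.2), np.float64(-3.6), np.float64(-0.1)]
260 [np.float64(-1.6), np.float64(-4.1), np.float64(-0.1)]
265 [np.float64(-2.0), np.float64(-4.6), np.float64(-0.1)]
270 [np.float64(-2.4), np.float64(-5.1), np.float64(-0.1)]
275 [np.float64(-2.9), np.float64(-5.5), np.float64(-0.1)]
```

```bash
python3 -m creep '[[-1,-0.2,1,-0.1,0],[-1,-0.4,2,-0.2,0],[-1,-0.5,2.8,-0.2,0],[-1,-0.5,2.8,-0.2,0.12],[-1,-0.5,2.8,-0.2,0.24],[-1,-0.5,2.8,-0.2,0.36],[-1,-0.5,2.8,-0.2,0.48],[-1,-0.5,2.8,-0.2,0.6],[-1,-0.5,2.8,-0.2,0.72],[-1,-0.5,2.8,-0.2,0.84]]'
for i in 1 2; do :; done
python3 -m creep '[[-1,0,0,0,0.12],[-1,0,0,0,0.24],[-1,0,0,0,0.36],[-1,0,0,0,0.48],[-1,0,0,0,0.6],[-1,0,0,0,0.72],[-1,0,0,0,0.84],[-1,0,0,0,0.96],[-1,0,0,0,1.08],[-1,0,0,0,1.2]]'
python3 -m creep '[[-1,0,0,0,0.12],[-1,0,0,0,0.24],[-1,0,0,0,0.36],[-1,0,0,0,0.48],[-1,0,0,0,0.6],[-1,0,0,0,0.72],[-1,0,0,0,0.84],[-1,0,0,0,0.96],[-1,0,0,0,1.08],[-1,0,0,0,1.2]]'
python3 -m creep '[[-1,0,0,0,0.12],[-1,0,0,0,0.24],[-1,0,0,0,0.36],[-1,0,0,0,0.48],[-1,0,0,0,0.6],[-1,0,0,0,0.72],[-1,0,0,0,0.84],[-1,0,0,0,0.96],[-1,0,0,0,1.08],[-1,0,0,0,1.2]]'
python3 -m creep '[[-1,0,0,0,0.1],[-1,0,0,0,0.2],[-1,0,0,0,0.26],[-1,0,0,0,0.26]]'
python3 - <<'E'
from h import *
look(); print(ang(),r.observe()["joints"],rot()[:,0]); arc(200,5,10,z=.17)
E
```

```text
clock: 6.12
position: [0.4442, -0.1602, 0.1688]
eef_rot: [0.059, 0.998, 0.0, -0.001]
wrist_force: [0.4, 0.2, -0.8]
finger_gap: -0.0001
finger_force: 0.0
clock: 6.95
position: [0.4442, -0.1602, 0.1688]
eef_rot: [0.612, 0.791, -0.0, -0.0]
wrist_force: [-0.4, -0.6, -0.2]
finger_gap: -0.0003
finger_force: 0.0
clock: 7.78
position: [0.4442, -0.1602, 0.1688]
eef_rot: [0.952, 0.307, -0.0, -0.0]
wrist_force: [0.3, 0.3, -0.3]
finger_gap: -0.0002
finger_force: 0.0
clock: 8.62
position: [0.4442, -0.1602, 0.1688]
eef_rot: [0.959, -0.284, -0.001, 0.0]
wrist_force: [-0.8, 0.0, -0.4]
finger_gap: -0.0003
finger_force: 0.0
clock: 8.95
position: [0.4443, -0.1603, 0.1688]
eef_rot: [0.915, -0.404, -0.001, 0.0]
wrist_force: [-0.3, 0.1, -0.4]
finger_gap: -0.0001
finger_force: 0.0
scene [150.1 240.8] 181 [ 0.4707 -0.1954] handle deg 235.4
side [274.6 278.9] 149 [ 0.4706 -0.199 ] handle deg 236.9
(np.float64(-159.6199293632738), np.float64(0.07190457469231272), array([ 0.44459642, -0.16054048,  0.16892992])) [-3.49610534e-01  1.51471714e-01  1.98096525e+00 -1.27311314e-04
  1.00980364e+00  2.04875471e+00] [ 6.76717465e-01 -7.36242620e-01 -5.25777263e-04]
205 [np.float64(0.5), np.float64(0.2), np.float64(-0.1)]
210 [np.float64(1.1), np.float64(0.4), np.float64(-0.1)]
215 [np.float64(1.8), np.float64(0.5), np.float64(-0.1)]
220 [np.float64(2.4), np.float64(0.5), np.float64(-0.1)]
225 [np.float64(3.0), np.float64(0.5), np.float64(-0.1)]
230 [np.float64(3.6), np.float64(0.5), np.float64(-0.1)]
235 [np.float64(4.3), np.float64(0.4), np.float64(-0.1)]
240 [np.float64(4.9), np.float64(0.2), np.float64(-0.1)]
245 [np.float64(5.5), np.float64(-0.0), np.float64(-0.1)]
250 [np.float64(6.0), np.float64(-0.3), np.float64(-0.1)]
```

```bash
python3 -m creep '[[-1,0.5,0.2,-0.1,0],[-1,1.1,0.4,-0.1,0],[-1,1.8,0.5,-0.1,0],[-1,2.4,0.5,-0.1,-0.08],[-1,3,0.5,-0.1,-0.16],[-1,3.6,0.5,-0.1,-0.24],[-1,4.3,0.4,-0.1,-0.32],[-1,4.9,0.2,-0.1,-0.4],[-1,5.5,0,-0.1,-0.48],[-1,6,-0.3,-0.1,-0.56]]'
python3 - <<'E'
from h import *
look(); print(ang(),r.observe()["joints"][5]); arc(250,5,10,z=.17)
E
```

```text
clock: 9.88
position: [0.4885, -0.2044, 0.17]
eef_rot: [0.991, -0.133, 0.0, 0.0]
wrist_force: [-0.4, -0.4, -0.1]
finger_gap: 0.0
finger_force: 0.0
scene [154.3 245.8] 26 [ 0.4853 -0.1962] handle deg 246.2
side [274.8 280.2] 128 [ 0.4701 -0.2019] handle deg 237.8
(np.float64(-108.55877772240525), np.float64(0.07257133957888685), array([ 0.48890219, -0.20429746,  0.16998659])) 1.4410410774086857
255 [np.float64(0.5), np.float64(-0.0), np.float64(-0.0)]
260 [np.float64(1.1), np.float64(-0.1), np.float64(-0.0)]
265 [np.float64(1.7), np.float64(-0.2), np.float64(-0.0)]
270 [np.float64(2.3), np.float64(-0.3), np.float64(-0.0)]
275 [np.float64(2.9), np.float64(-0.5), np.float64(0.0)]
280 [np.float64(3.5), np.float64(-0.7), np.float64(0.0)]
285 [np.float64(4.0), np.float64(-1.0), np.float64(0.0)]
290 [np.float64(4.6), np.float64(-1.4), np.float64(0.0)]
295 [np.float64(5.1), np.float64(-1.8), np.float64(0.0)]
300 [np.float64(5.5), np.float64(-2.2), np.float64(0.0)]
```

The handle didn't move and there is no contact force, so I need to look.

Run:
```python
from h import *
a=vision.camera("scene")[180:300,100:260]; b=vision.camera("side")[200:320,200:360]
cv2.imwrite("pics/c.png",np.hstack([cv2.resize(x,(400,300),interpolation=2) for x in(a,b)]))
```

```text
(no output)
```

View pics/c.png

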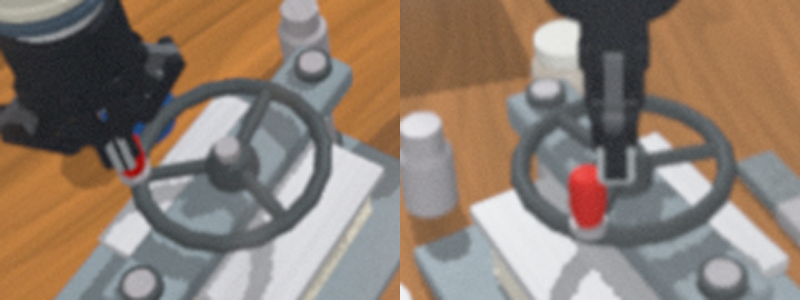

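Run:
```python
from h import *
p=r.observe()["position"]; print(p,proj("scene",p),proj("side",p))
print(at("side",286,272,.17),at("scene",150,250,.17))
print("handle foot",at("side",200+187/2.5,200+226/2.5,.160),at("scene",100+136/2.5,180+180/2.5,.160))
for a in(230,236,242,250): 
    q=(*(C+.072*np.array([np.cos(np.radians(a)),np.sin(np.radians(a))])),.182); print(a,proj("scene",q),proj("side",q))
```

```text
[ 0.48785852 -0.20368812  0.16985425] (np.float64(153.30574667481682), np.float64(252.5735534057589)) (np.float64(286.37873156119116), np.float64(284.6177062122957))
[ 0.4951231  -0.17524227  0.17      ] [ 0.47897327 -0.20485577  0.17      ]
handle foot [ 0.46971811 -0.200961    0.16      ] [ 0.48172272 -0.1997046   0.16      ]
230 (np.float64(150.6435852252739), np.float64(237.69117026429632)) (np.float64(270.26481614213293), np.float64(275.9877266082332))
236 (np.float64(150.49064580768152), np.float64(241.0776433600126)) (np.float64(274.74396830381573), np.float64(277.1469876441591))
242 (np.float64(150.7685741511549), np.float64(244.43523197956821)) (np.float64(279.428058363155), np.float64(277.9839442982449))
250 (np.float64(151.81645117429233), np.float64(248.79961147211404)) (np.float64(285.88022165003406), np.float64(278.5739688829713))
```

Run:
```python
from h import *
a=vision.camera("wrist"); b=vision.camera("side")[225:310,240:325]
p,n=red(a); print(p,n)
cv2.imwrite("pics/d.png",np.hstack([cv2.resize(a,(400,300)),cv2.resize(b,(400,400),interpolation=2)[50:350]]))
```

```text
Traceback (most recent call last):
  File "h.py", line 28, in red
    n,l,st,c=cv2.connectedComponentsWithStats(m.astype(np.uint8)); i=1+st[1:,4].argmax(); return np.round(c[i],1),st[i,4]
                                                                       ~~~~~~~~~~~~~~~^^
ValueError: attempt to get argmax of an empty sequence
```

Run:
```python
from h import *
a=vision.camera("wrist"); b=vision.camera("side")[225:310,240:325]
cv2.imwrite("pics/d.png",np.hstack([cv2.resize(a,(400,300)),cv2.resize(b,(400,400),interpolation=2)[50:350]]))
```

```text
(no output)
```

View pics/d.png

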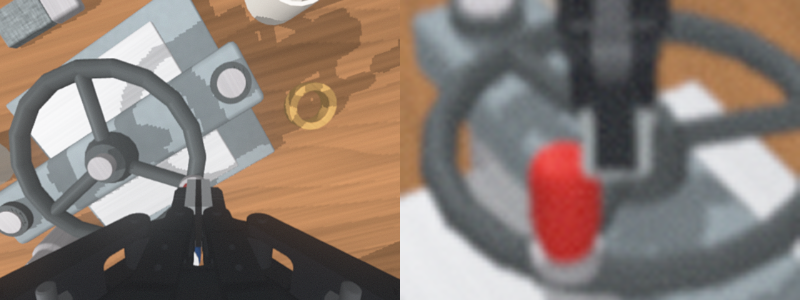

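The fingertips overlap the handle's top in both views, so they seem to ride higher than the reported TCP. I'll back off, then triangulate the tip.

```bash
python3 -m creep '[[-1,0,0,-1,0],[-1,-1,0,-1,0],[-1,-2,0,-1,0],[-1,-3,-0.3,-1,0],[-1,-4,-0.7,-1,0],[-1,-5,-1.4,-1,0],[-1,-5,-1.4,-1,0],[-1,-5,-1.4,-1,0]]'
python3 - <<'E'
from h import *
look(); p=r.observe()["position"];print(p)
R=rot()
for k in(0,.01,.02,.03): print(k,[np.round(proj(c,p-R[:,2]*k),1) for c in("wrist","scene","side")])
for c in("scene","side","wrist"):
    im=vision.camera(c); u,v=map(int,proj(c,p)); u=min(max(u,50),509);v=min(max(v,50),369); print(c,u-50,v-50)
    x=cv2.resize(im[v-50:v+50,u-50:u+50],(260,260),interpolation=2); o=x if c=="scene" else np.hstack([o,x])
cv2.imwrite("pics/e.png",o)
E
```

```text
clock: 10.95
position: [0.4431, -0.1759, 0.1803]
eef_rot: [0.991, -0.134, 0.0, 0.0]
wrist_force: [-0.3, -0.3, 0.5]
finger_gap: -0.0002
finger_force: 0.0
scene [150.  240.7] 182 [ 0.4704 -0.1954] handle deg 235.2
side [275.  279.3] 135 [ 0.4709 -0.2001] handle deg 237.5
[ 0.44393423 -0.17653479  0.18030747]
0 [array([276.9, 244.9]), array([150.4, 227. ]), array([254.7, 273.6])]
0.01 [array([276.9, 252.2]), array([149.1, 224. ]), array([254.3, 268.7])]
0.02 [array([276.9, 260.4]), array([147.8, 220.9]), array([254. , 263.8])]
0.03 [array([276.9, 269.5]), array([146.5, 217.7]), array([253.6, 258.7])]
scene 100 176
side 204 223
wrist 226 195
```

View pics/e.png

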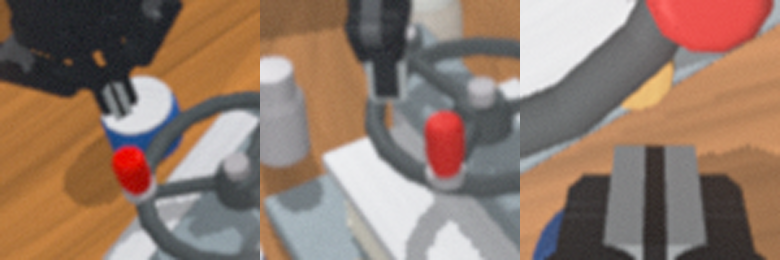

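Scene and side put the fingertips 25–30 mm above the reported TCP. I'll go back, drop to a reported z of about 0.147, and push again.

```bash
python3 -c "
from h import *
a=np.radians(202);print(to(C[0]+.072*np.cos(a),C[1]+.072*np.sin(a),.147))"
```

```text
[-0.3 -1.4  3.3]
```

```bash
python3 -m creep '[[-1,-0.3,-1.4,0,0.1],[-1,-0.3,-1.4,0,0.2],[-1,-0.3,-1.4,0.5,0.3],[-1,-0.3,-1.4,1.2,0.4],[-1,-0.3,-1.4,2,0.4],[-1,-0.3,-1.4,2.6,0.4],[-1,-0.3,-1.4,3,0.4],[-1,-0.3,-1.4,3.3,0.4],[-1,-0.3,-1.4,3.3,0.4]]'
python3 -c "
from h import *
print(ang(),r.observe()['joints'][5]);arc(201,4,10,z=.147)"
```

```text
clock: 11.95
position: [0.444, -0.1622, 0.1464]
eef_rot: [0.945, -0.328, -0.001, -0.0]
wrist_force: [-0.3, -0.2, -0.1]
finger_gap: -0.0
finger_force: 0.0
(np.float64(-158.60221309822455), np.float64(0.07306765050816404), array([ 0.44396891, -0.16215806,  0.14638299])) 1.8862785053216076
205 [np.float64(0.5), np.float64(0.1), np.float64(-0.1)]
209 [np.float64(0.9), np.float64(0.3), np.float64(-0.1)]
213 [np.float64(1.4), np.float64(0.5), np.float64(-0.1)]
217 [np.float64(1.9), np.float64(0.7), np.float64(-0.1)]
221 [np.float64(2.4), np.float64(0.8), np.float64(-0.1)]
225 [np.float64(2.8), np.float64(0.8), np.float64(-0.1)]
229 [np.float64(3.3), np.float64(0.9), np.float64(-0.1)]
233 [np.float64(3.9), np.float64(0.9), np.float64(-0.1)]
237 [np.float64(4.4), np.float64(0.9), np.float64(-0.1)]
241 [np.float64(4.9), np.float64(0.8), np.float64(-0.1)]
```

```bash
python3 -m creep '[[-1,0.5,0.1,0,0],[-1,0.9,0.3,0,0],[-1,1.4,0.5,0,0],[-1,1.9,0.7,0,0],[-1,2.4,0.8,0,-0.07],[-1,2.8,0.8,0,-0.14],[-1,3.3,0.9,0,-0.2],[-1,3.9,0.9,0,-0.26],[-1,4.4,0.9,0,-0.32],[-1,4.9,0.8,0,-0.38]]'
python3 - <<'E'
from h import *
look(); print(ang(),r.observe()["joints"][5]); arc(241,5,10,z=.147)
E
```

```text
clock: 12.78
position: [0.4771, -0.1991, 0.1469]
eef_rot: [0.99, -0.143, -0.001, -0.0]
wrist_force: [-3.1, 2.3, 2.3]
finger_gap: -0.0002
finger_force: 1.8
scene [153.6 253.1] 182 [ 0.4972 -0.2062] handle deg 258.2
side [294.  279.4] 159 [ 0.4988 -0.2085] handle deg 259.8
(np.float64(-117.90496574568749), np.float64(0.07237065354515172), array([ 0.47813007, -0.19945576,  0.14698834])) 1.4620124560936216
246 [np.float64(0.5), np.float64(0.0), np.float64(-0.0)]
251 [np.float64(1.1), np.float64(0.1), np.float64(-0.0)]
256 [np.float64(1.7), np.float64(0.1), np.float64(-0.0)]
261 [np.float64(2.4), np.float64(0.0), np.float64(-0.0)]
266 [np.float64(3.0), np.float64(-0.1), np.float64(-0.0)]
271 [np.float64(3.6), np.float64(-0.2), np.float64(-0.0)]
276 [np.float64(4.2), np.float64(-0.4), np.float64(-0.0)]
281 [np.float64(4.8), np.float64(-0.7), np.float64(-0.0)]
286 [np.float64(5.3), np.float64(-1.0), np.float64(-0.0)]
291 [np.float64(5.8), np.float64(-1.4), np.float64(-0.0)]
```

```bash
python3 -m creep '[[-1,0.6,0,0,-0.08],[-1,1.1,0.1,0,-0.16],[-1,1.7,0.1,0,-0.24],[-1,2.4,0,0,-0.32],[-1,3,-0.1,0,-0.4],[-1,3.6,-0.2,0,-0.48],[-1,4.2,-0.4,0,-0.56],[-1,4.8,-0.7,0,-0.64],[-1,5.3,-1,0,-0.72],[-1,5.8,-1.4,0,-0.8]]'
python3 - <<'E'
from h import *
look(); print(ang(),r.observe()["joints"][5]); arc(291,5,10,z=.147)
E
```

```text
clock: 13.72
position: [0.5366, -0.2026, 0.1468]
eef_rot: [0.967, 0.253, -0.001, -0.0]
wrist_force: [-3.6, -2.7, -1.0]
finger_gap: -0.0003
finger_force: 2.0
scene [179.4 268. ] 178 [ 0.555  -0.1916] handle deg 307.4
side [328.1 270.9] 39 [ 0.5558 -0.2048] handle deg 302.3
(np.float64(-68.92180041755371), np.float64(0.07149289855180907), array([ 0.53771183, -0.20220934,  0.14695452])) 0.6990515673893087
296 [np.float64(0.6), np.float64(0.1), np.float64(-0.0)]
301 [np.float64(1.2), np.float64(0.1), np.float64(-0.0)]
306 [np.float64(1.9), np.float64(0.1), np.float64(-0.0)]
311 [np.float64(2.5), np.float64(-0.0), np.float64(-0.0)]
316 [np.float64(3.1), np.float64(-0.2), np.float64(-0.0)]
321 [np.float64(3.7), np.float64(-0.4), np.float64(-0.0)]
326 [np.float64(4.3), np.float64(-0.7), np.float64(-0.0)]
331 [np.float64(4.8), np.float64(-1.0), np.float64(-0.0)]
336 [np.float64(5.3), np.float64(-1.3), np.float64(-0.0)]
341 [np.float64(5.8), np.float64(-1.7), np.float64(-0.0)]
```

```bash
python3 -m creep '[[-1,0.6,0.1,0,-0.08],[-1,1.2,0.1,0,-0.16],[-1,1.9,0.1,0,-0.24],[-1,2.5,0,0,-0.32],[-1,3.1,-0.2,0,-0.4],[-1,3.7,-0.4,0,-0.48],[-1,4.3,-0.7,0,-0.56],[-1,4.8,-1,0,-0.64],[-1,5.3,-1.3,0,-0.72],[-1,5.8,-1.7,0,-0.8]]'
python3 - <<'E'
from h import *
look(); print(ang(),r.observe()["joints"][5]); arc(341,5,10,z=.147)
E
```

```text
clock: 14.65
position: [0.5792, -0.1598, 0.147]
eef_rot: [0.793, 0.609, -0.001, 0.0]
wrist_force: [-2.9, -3.3, -2.2]
finger_gap: 0.0004
finger_force: 2.1
scene [214.5 255.6] 68 [ 0.5796 -0.1314] handle deg 3.5Traceback (most recent call last):
  File "<stdin>", line 2, in <module>
  File "h.py", line 31, in look
    p,n=red(vision.camera(c)); q=at(c,*p,.182)[:2]; d=q-C; print(c,p,n,np.round(q,4),"handle deg",np.round(np.degrees(np.arctan2(d[1],d[0]))%360,1))
        ~~~^^^^^^^^^^^^^^^^^^
  File "h.py", line 28, in red
    n,l,st,c=cv2.connectedComponentsWithStats(m.astype(np.uint8)); i=1+st[1:,4].argmax(); return np.round(c[i],1),st[i,4]
                                                                       ~~~~~~~~~~~~~~~^^
ValueError: attempt to get argmax of an empty sequence
```

```bash
sed -i 's/; i=1+st/\n    if n<2: return np.array([0.,0.]),0\n    i=1+st/' h.py
python3 - <<'E'
from h import *
print(ang(),r.observe()["joints"][5]); arc(341,5,10,z=.147)
E
```

```text
(np.float64(-19.03766269691931), np.float64(0.07152612702558703), array([ 0.57961396, -0.15883108,  0.14707111])) -0.006955493991483404
346 [np.float64(0.6), np.float64(0.1), np.float64(0.0)]
351 [np.float64(1.3), np.float64(0.0), np.float64(0.0)]
356 [np.float64(1.9), np.float64(-0.1), np.float64(0.0)]
361 [np.float64(2.5), np.float64(-0.2), np.float64(0.0)]
366 [np.float64(3.1), np.float64(-0.4), np.float64(0.0)]
371 [np.float64(3.7), np.float64(-0.7), np.float64(0.0)]
376 [np.float64(4.2), np.float64(-1.0), np.float64(0.0)]
381 [np.float64(4.7), np.float64(-1.3), np.float64(0.0)]
386 [np.float64(5.2), np.float64(-1.7), np.float64(0.0)]
391 [np.float64(5.7), np.float64(-2.1), np.float64(0.0)]
```

```bash
python3 -m creep '[[-1,0.6,0.1,0,-0.08],[-1,1.3,0,0,-0.16],[-1,1.9,-0.1,0,-0.24],[-1,2.5,-0.2,0,-0.32],[-1,3.1,-0.4,0,-0.4],[-1,3.7,-0.7,0,-0.48],[-1,4.2,-1,0,-0.56],[-1,4.7,-1.3,0,-0.64],[-1,5.2,-1.7,0,-0.72],[-1,5.7,-2.1,0,-0.8]]'
python3 - <<'E'
from h import *
look(); print(ang(),r.observe()["joints"][5]); arc(391,5,10,z=.147)
E
```

```text
clock: 15.58
position: [0.5742, -0.0995, 0.1472]
eef_rot: [0.494, 0.869, -0.0, 0.001]
wrist_force: [-0.5, -4.5, -0.0]
finger_gap: 0.0001
finger_force: 2.3
scene [0. 0.] 0 [-0.7614 -0.0054] handle deg 174.2
side [304.4 229.8] 81 [ 0.5543 -0.087 ] handle deg 48.9
(np.float64(30.842120217390672), np.float64(0.07215635709380164), array([ 0.57395224, -0.0985073 ,  0.14731065])) -0.7082409351874365
396 [np.float64(0.6), np.float64(-0.0), np.float64(0.0)]
401 [np.float64(1.3), np.float64(-0.1), np.float64(0.0)]
406 [np.float64(1.9), np.float64(-0.3), np.float64(0.0)]
411 [np.float64(2.5), np.float64(-0.5), np.float64(0.0)]
416 [np.float64(3.1), np.float64(-0.7), np.float64(0.0)]
421 [np.float64(3.6), np.float64(-1.0), np.float64(0.0)]
426 [np.float64(4.1), np.float64(-1.3), np.float64(0.0)]
431 [np.float64(4.6), np.float64(-1.7), np.float64(0.0)]
436 [np.float64(5.1), np.float64(-2.2), np.float64(0.0)]
441 [np.float64(5.5), np.float64(-2.6), np.float64(0.0)]
```

```bash
python3 -m creep '[[-1,0.6,0,0,-0.08],[-1,1.3,-0.1,0,-0.16],[-1,1.9,-0.3,0,-0.24],[-1,2.5,-0.5,0,-0.32],[-1,3.1,-0.7,0,-0.4],[-1,3.6,-1,0,-0.48],[-1,4.1,-1.3,0,-0.56],[-1,4.6,-1.7,0,-0.64],[-1,5.1,-2.2,0,-0.72],[-1,5.5,-2.6,0,-0.8]]'
python3 - <<'E'
from h import *
look(); print(ang(),r.observe()["joints"][5]); arc(441,5,10,z=.147)
E
```

```text
clock: 16.52
position: [0.5248, -0.0648, 0.1476]
eef_rot: [0.117, 0.993, 0.0, 0.002]
wrist_force: [3.7, -1.1, -1.5]
finger_gap: -0.0001
finger_force: 2.0
scene [212.3 214.7] 3 [ 0.5066 -0.0751] handle deg 95.1
side [272.1 229.6] 100 [ 0.4983 -0.0697] handle deg 101.8
(np.float64(80.61620852496995), np.float64(0.07164864635003), array([ 0.52368209, -0.06481013,  0.14750644])) -1.4609664461278948
446 [np.float64(0.7), np.float64(-0.0), np.float64(0.0)]
451 [np.float64(1.3), np.float64(-0.2), np.float64(0.0)]
456 [np.float64(1.9), np.float64(-0.4), np.float64(0.0)]
461 [np.float64(2.5), np.float64(-0.6), np.float64(0.0)]
466 [np.float64(3.0), np.float64(-0.9), np.float64(0.0)]
471 [np.float64(3.6), np.float64(-1.2), np.float64(0.0)]
476 [np.float64(4.1), np.float64(-1.6), np.float64(0.0)]
481 [np.float64(4.5), np.float64(-2.0), np.float64(0.0)]
486 [np.float64(5.0), np.float64(-2.5), np.float64(0.0)]
491 [np.float64(5.3), np.float64(-3.0), np.float64(0.0)]
```

```bash
python3 -m creep '[[-1,0.7,0,0,-0.08],[-1,1.3,-0.2,0,-0.16],[-1,1.9,-0.4,0,-0.24],[-1,2.5,-0.6,0,-0.32],[-1,3,-0.9,0,-0.4],[-1,3.6,-1.2,0,-0.48],[-1,4.1,-1.6,0,-0.56],[-1,4.5,-2,0,-0.64],[-1,5,-2.5,0,-0.72],[-1,5.3,-3,0,-0.8]]'
python3 - <<'E'
from h import *
look(); print(ang(),r.observe()["joints"][5]); arc(491,4,6,z=.147)
E
```

```text
clock: 17.45
position: [0.4661, -0.0816, 0.1476]
eef_rot: [-0.278, 0.96, 0.0, 0.001]
wrist_force: [1.5, 4.3, 1.8]
finger_gap: 0.0002
finger_force: 1.8
scene [184.5 208.2] 82 [ 0.4556 -0.1035] handle deg 150.4
side [247.9 245.1] 129 [ 0.4473 -0.103 ] handle deg 153.3
(np.float64(131.12269902078728), np.float64(0.07085345441213112), array([ 0.46540154, -0.08212589,  0.14745907])) -2.3118474854492588
495 [np.float64(0.5), np.float64(0.0), np.float64(0.0)]
499 [np.float64(1.0), np.float64(-0.1), np.float64(0.0)]
503 [np.float64(1.5), np.float64(-0.3), np.float64(0.0)]
507 [np.float64(1.9), np.float64(-0.5), np.float64(0.0)]
511 [np.float64(2.4), np.float64(-0.7), np.float64(0.0)]
515 [np.float64(2.8), np.float64(-0.9), np.float64(0.0)]
```

```bash
python3 -m creep '[[-1,0.4,0,0,-0.06],[-1,0.8,-0.1,0,-0.12],[-1,1.2,-0.2,0,-0.18],[-1,1.6,-0.3,0,-0.24],[-1,1.9,-0.5,0,-0.3],[-1,2.2,-0.6,0,-0.3],[-1,2.2,-0.6,0,-0.3],[-1,2.2,-0.6,0,-0.3]]'
python3 -c "
from h import *
look(); print(ang())"
python3 -m creep '[[-1,-0.5,-0.1,0,0],[-1,-1.5,-0.3,0,0],[-1,-3,-1,-0.5,0],[-1,-4,-2,-1,0],[-1,-5,-4,-2,0],[-1,-5,-6,-4,0],[-1,-5,-6,-4,0]]'
python3 -c "
from h import *
look(); print(ang(),rot()[:,0])"
```

```text
clock: 18.22
position: [0.4503, -0.0987, 0.1473]
eef_rot: [-0.418, 0.908, -0.0, 0.0]
wrist_force: [3.2, 0.5, 0.4]
finger_gap: 0.0002
finger_force: 1.2
scene [172.5 210.3] 127 [ 0.443  -0.1233] handle deg 169.9
side [246.1 253.3] 137 [ 0.4401 -0.1244] handle deg 171.2
(np.float64(149.18641400567557), np.float64(0.07221702417232094), array([ 0.44997724, -0.09850708,  0.1471573 ]))
clock: 18.9
position: [0.5328, -0.1002, 0.19]
eef_rot: [-0.42, 0.907, -0.002, 0.002]
wrist_force: [0.8, -1.2, 1.1]
finger_gap: 0.0001
finger_force: 0.0
scene [172.4 208.7] 159 [ 0.4397 -0.121 ] handle deg 168.7
side [246.  254.8] 114 [ 0.4392 -0.1283] handle deg 174.4
(np.float64(65.86034803165373), np.float64(0.040142753295680095), array([ 0.52841686, -0.09886768,  0.18703094])) [-6.46791814e-01 -7.62666604e-01  1.32031010e-05]
```

The handle is back within about 2 mm of its starting pixels in both views. Next I clear the press.

```bash
python3 -m creep '[[-1,0,0,-3,0],[-1,0,0,-6,0],[-1,0,0,-9,0],[-1,0,0,-12,0],[-1,0,0,-14,0],[-1,0,0,-14,0],[-1,0,0,-14,0],[-1,0,0,-14,0]]'
python3 - <<'E'
from h import *
look(); s=r.observe(); print(s["position"],s["wrist_force"])
for c in("scene","side"):
    a=cv2.imread(f"pics/{c}0.png"); b=vision.camera(c); 
    cv2.imwrite(f"pics/{c}9.png",b)
    for n in("jar","cutter","brush","mug","collar","tin","weight"):
        for d in nets.find_in(n,c)[:1]: print(c,n,np.round(d["extent"]))
E
```

```text
clock: 19.67
position: [0.5266, -0.0986, 0.3254]
eef_rot: [-0.421, 0.907, 0.001, -0.001]
wrist_force: [-0.1, -0.6, 0.5]
finger_gap: 0.0001
finger_force: 0.0
scene [172.4 208.7] 161 [ 0.4397 -0.121 ] handle deg 168.7
side [246.2 254.6] 116 [ 0.4396 -0.1279] handle deg 174.0
[ 0.52673385 -0.09875048  0.32516656] [-0.12355217  0.11938241 -0.29033896]
scene jar [266. 186.  28.  51.]
scene cutter [212. 178.  19.  24.]
scene brush [235. 282.  67.  82.]
scene mug [125. 353.  55.  62.]
scene collar [ 92. 323.  35.  31.]
scene tin [139. 204.  35.  39.]
scene weight [140. 206.  30.  34.]
side jar [253. 207.  27.  31.]
side cutter [202. 246.  21.  42.]
side brush [336. 258.  68.  70.]
side mug [370. 348.  73.  72.]
side collar [296. 410.  31.  10.]
side tin [167. 309.  40.  46.]
side weight [235. 324.  16.  21.]
```

Nothing else has moved, so I'm handing it in.

```bash
python3 -c "
from h import *
print(ticket.hand_in())"
```

```text
the job is handed in; nothing more can be done
None
```

I handed the job in at about 20 s on the clock: the wheel made one full counter-clockwise turn, the red handle is about 2 mm from where it started, the bystanders show no movement in the camera views, and the arm finished clear of the press; no verdict came back.

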